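# Tip the green circuit board up against the inspection rack

## Task

On the inspection rack two circuit boards lie sloping on the rest bar. Tip the green one up on its low edge by pushing its raised edge towards the fence, until it stands upright, low edge at the foot rail, leaning back on the fence's top rail, and leave it standing there. Leave the tan board lying as it is.

Things in the scene. Friction and masses are not known exactly. Their poses are not given: they have to be found in the camera images.
- rack: Fixed inspection rack, sizes in mm. Brown wood base 6 thick, 370 long (y), x -85 to 45. Origin: on the bench under the middle of the foot rail's front face; x points from rest bar to fence, z up. Fence: square foot rail (x 0 to 10, top z 20), round 12 top rail (centre x 23, z 100; end posts to z 110), open between. Rest bar: 10 rod along y, x -69, top z 34. An upright board leans back 10 degrees.
- green_board: Loose green circuit board, chips on top, bright solder dots underneath; 115 (x) x 100 (y) x 4 mm, about 150 g. Origin: centre of underside; z: normal of its top. Starts on the rest bar sloping 24 degrees, left or right place: +x edge low, on the base 4 mm before the foot rail; -x edge raised, its y along the rack's y. Upright: stands on its +x edge, top side to the fence.
- green_edge (a point): Middle of the green board's raised (-x) edge, on the underside, 57.5 mm from the board's origin. At the start 53 mm above the bench, 105 mm level distance in front of the low edge and 40 mm in front of the rest bar; about 119 mm above the bench when the board is upright.
- tan_board: Loose tan (light brown) circuit board with a blue part: same size, frame and sloping rest as the green board, in the rack's other place, 50 to 90 mm of free space between the two. To be left lying.

How it is judged (in metres and radians):
At the end, for the whole second after the job is handed in: Green board stands on its first-low edge (tilted 80-112 degrees, that edge down), centre within 25 mm of the foot rail's front, 130 mm of the rack's middle and 50-80 mm above the bench, within 15 degrees of the fence's line, at rest. Tan board still sloping, moved under 20 mm (angle between green_board's own z axis and vertical between 1.4 and 1.95 rad and angle between green_board's own x axis and vertical above 2.7 rad and x of green_board in the frame of rack between -0.025 and 0.025 m and y of green_board in the frame of rack between -0.13 and 0.13 m and z of green_board in the frame of rack between 0.05 and 0.08 m and angle between the y axis of green_board and the y axis of rack, either way round below 0.26 rad and linear speed of green_board below 0.02 m/s and angle between tan_board's own z axis and vertical below 0.6 rad and distance of tan_board from where it was at the start of the episode below 0.02 m); the robot touches nothing.
It fails at once if the tan board is tipped or pushed away (more than 20 mm, or raised to more than 34 degrees) (distance of tan_board from where it was at the start of the episode above 0.02 m or angle between tan_board's own z axis and vertical above 0.6 rad).
It also fails if it takes over 32 s, if anything falls off the work surface, if the arm or the gripper's body presses on something with over 40 N, if the wrist force passes 120 N, or if a joint passes its speed limit or range.

## Robot

A 6-joint arm with a two-finger parallel gripper is mounted at the origin on the work surface. World frame = base frame: x ahead of the robot, y to its left, z up, the work surface at z = 0. Lengths are in m, angles in degrees, forces in N, time in s.
With the tool pointing down it reaches from about 0.3 to 0.75 m from the base axis. Payload 8.5 kg.
Tool frame: the origin (TCP) lies on the centre line of the jaws, within the pads' length; the fingertips stand 11 mm ahead of it and the grasp point (between the pads) lies 8 mm behind it; z points along the fingers, y is the line along which they close (so a half turn about z gives the same grasp; the last joint's range is limited). The gripper opens to 85 mm and grips with 20 to 120 N. Pads are 22 mm wide; open, the fingers measure 114 mm over their backs; the gripper's body (76 mm by 85 mm) begins 54 mm behind the grasp point. The pads swing forward as they close: fully open they stand 13 mm farther back than shut.
Start: joints at [53.039, 21.807, 74.336, -0, 83.858, -12.336], TCP at [0.229, 0.5, 0.242] pointing down, gripper open.
Joint ranges: [-178.18, 178.18], [-50.72, 133.34], [12.68, 142.11], [-81.47, 261.47], [9.98, 163.14], [-165.26, 165.26]. Speed limits (degrees/s): [136.94, 136.94, 180, 180, 180, 180].

## Interface

Orientations are given as a 3x3 rotation matrix whose columns are the frame's x, y, z axes.
In Python, from rig import env, eyes, telemetry, close_job gives the robot as it stands (env), with the cameras (eyes), the readings (telemetry) and the job as plain functions.
- The arm moves only by the shell command python3 nudge.py FILE [FORCE], which reads ROWS from the file FILE. ROWS is a JSON list of rows, 1 to 10 of them, each an object with the fields dx, dy, dz (the shift in shares of the most that a row can go, 1 being 50 mm), turn (a turn about the tool's z in normalised numbers (1 is 90 degrees)), finger_gap (the finger opening in m); a field left out counts as zero (the opening has to be given); each row shifts and turns the commanded pose from where the row before left it, along the tool's axes as they then stand; what a row does not reach is not made up. A row lasts 1/10 s, in which the tool goes at most 0.05 m and 8.59 degrees, less where a joint would pass 70% of its speed; a pose out of reach is approached as far as the arm can. The fingers move at their own pace and stop on an object; FORCE is the grip in N (left out, the last holds). Time passes only in rows, so rows that do not move let the fingers close. It prints the time, the measured TCP pose, the force, the opening and the grip force at its end. A shift or turn number past 1, either way, is cut back to 1. Input that does not fit is refused with a message, and nothing moves.
- telemetry.observe(): the state, without advancing time (a new reading comes with each control period).
- eyes.get_image(name): name is "scene" or "top"; returns a dict with "pixels" (384x512x3 uint8, red, green, blue), "K" (3x3 intrinsics, pixels), "extrinsics" (4x4, takes a point from world to camera coordinates). Camera axes: x right, y down, z forward; pixel columns grow to the right and rows downward; lengths in m; the calibration is good to about 2 mm. A picture is of the moment at which its call begins. There is no depth.
- close_job(): hands the job in; it is judged then, once.
The state is a dict: "time_s": time; "q": joint angles; "qvel": joint speeds; "joint_efforts": joint torques, N m; "position": TCP position; "tool_rot": TCP orientation; "ft_force": force on the tool from outside, world axes, zero at the start; "wrist_torque": the same for the moment, N m; "grip_width": finger opening in m; "gripper_force": force on a finger pad.
Only numpy, scipy, OpenCV 4.12 (cv2) and the standard library are available. Lean on these libraries where they do the work, as an engineer would, in place of code of your own. Each camera call takes 0.05 s, during which the arm holds its last target. There are 200 camera calls.

## Working session

There is one attempt and no reset: what is moved stays moved. The work goes in short steps, Python scripts to look and compute and a shell command to move; the robot and the scene stay as the last step left them, time stands still between calls to the robot, and variables do not carry over. Pictures are saved under pics/ and viewed, at most 10 in all, crops included, and the job is handed in when it is done.

```bash
ls; mkdir -p pics
python3 - <<'E'
from rig import env, eyes, telemetry, close_job
import cv2
o=telemetry.observe();print(o['time_s'],o['position'],o['tool_rot'],o['ft_force'],o['grip_width'])
for n in("scene","top"):
    i=eyes.get_image(n);cv2.imwrite(f"pics/{n}0.png",i["pixels"][:,:,::-1]);print(n,i["K"],i["extrinsics"])
E
```

```text
nudge.py
pics
rig.py
0.0 [0.22899474 0.49975044 0.24171728] [[-9.09072019e-01  4.16638106e-01 -8.67549712e-04]
 [ 4.16638894e-01  9.09071343e-01 -1.15135796e-03]
 [ 3.08964984e-04 -1.40812226e-03 -9.99998961e-01]] [-0.54441193  0.43693154 -0.49670867] 0.08532377001191621
scene [[370.03352457   0.         249.78009926]
 [  0.         370.03352457 193.21603869]
 [  0.           0.           1.        ]] [[-0.79059514  0.6121856  -0.01371588  0.39979567]
 [ 0.52980363  0.67263022 -0.5166011  -0.30581815]
 [-0.30703004 -0.41568904 -0.85611633  0.91806162]
 [ 0.          0.          0.          1.        ]]
top [[386.31003225   0.         250.98427985]
 [  0.         386.31003225 180.60821039]
 [  0.           0.           1.        ]] [[ 0.02274658 -0.99973558  0.00337123  0.03875556]
 [-0.99886377 -0.02286773 -0.04181181  0.56201212]
 [ 0.04187785 -0.00241632 -0.99911982  0.68928623]
 [ 0.          0.          0.          1.        ]]
```

View pics/scene0.png

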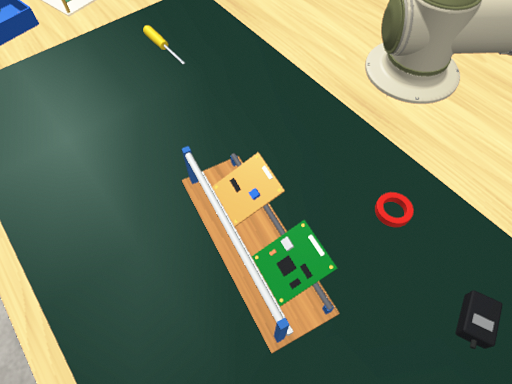

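View pics/top0.png

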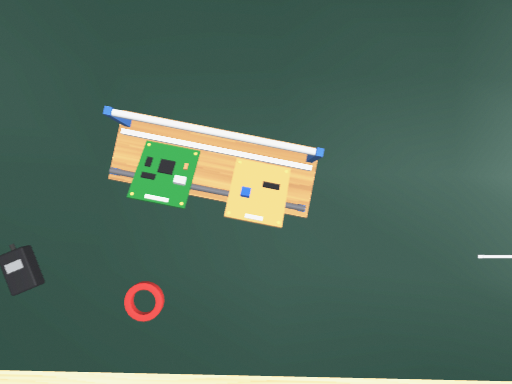

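Both pictures show the green board on the left (+y) place: top view centre about (164,174), raised edge near the white connector from (128,197) to (187,207). The tan board is centred on (258,193), and the fence is on the far (+x) side. I'll triangulate the corners next.

```bash
cat > h.py <<'E'
import cv2,numpy as np
from rig import env, eyes, telemetry, close_job
RANGES={"green":((50,120,60),(75,255,255)),"tan":((14,90,170),(26,190,255))}
def quad(img,name):
    hsv=cv2.cvtColor(img,cv2.COLOR_RGB2HSV)
    m=cv2.inRange(hsv,*RANGES[name]); 
    m=cv2.morphologyEx(m,cv2.MORPH_CLOSE,np.ones((9,9)));m=cv2.morphologyEx(m,cv2.MORPH_OPEN,np.ones((5,5)))
    cs=[c for c in cv2.findContours(m,cv2.RETR_EXTERNAL,cv2.CHAIN_APPROX_NONE)[0] if 1500<cv2.contourArea(c)<9000]
    return [(cv2.contourArea(c),cv2.approxPolyDP(cv2.convexHull(c),8,True)[:,0].astype(float)) for c in cs]
def P(i): return i["K"]@i["extrinsics"][:3]
def proj(i,X): p=P(i)@np.append(X,1); return p[:2]/p[2]
def tri(a,b,pa,pb):
    X=cv2.triangulatePoints(P(a),P(b),pa.reshape(2,1),pb.reshape(2,1))[:,0];return X[:3]/X[3]
E
python3 - <<'E'
from h import *
s,t=eyes.get_image("scene"),eyes.get_image("top")
np.set_printoptions(precision=4,suppress=True)
for n in("green","tan"):
    qs,qt=quad(s["pixels"],n),quad(t["pixels"],n)
    print(n);[print(a,q.tolist()) for a,q in qs];print('top');[print(a,q.tolist()) for a,q in qt]
    for _,A in qs:
        for _,B in qt:
            if len(A)==4==len(B):
                for p in B:
                    c=[(tri(s,t,q,p),q) for q in A]
                    best=min(c,key=lambda x:np.linalg.norm(proj(t,x[0])-p)+np.linalg.norm(proj(s,x[0])-x[1]))
                    print(p,best[1],best[0],np.linalg.norm(proj(t,best[0])-p))
E
```

```text
green
3798.0 [[305.0, 220.0], [336.0, 269.0], [278.0, 303.0], [254.0, 255.0]]
top
3264.5 [[147.0, 142.0], [198.0, 151.0], [185.0, 207.0], [127.0, 197.0]]
[147. 142.] [278. 303.] [0.6288 0.2403 0.0136] 1.4341415387137086
[198. 151.] [254. 255.] [0.6116 0.1486 0.0176] 0.24146295814087526
[185. 207.] [305. 220.] [0.5109 0.1635 0.0541] 0.6999367067054795
[127. 197.] [336. 269.] [0.5276 0.2618 0.0509] 0.8592245847645407
tan
4465.5 [[0.0, 226.0], [75.0, 383.0], [36.0, 383.0], [0.0, 304.0]]
3859.0 [[156.0, 0.0], [0.0, 67.0], [0.0, 44.0], [25.0, 0.0]]
top
```

The rows are not in the units I measure in: shifts go in shares of 50 mm and turns go in shares of 90 degrees. I convert before sending: -7.3 degrees / 90 = -0.0811.

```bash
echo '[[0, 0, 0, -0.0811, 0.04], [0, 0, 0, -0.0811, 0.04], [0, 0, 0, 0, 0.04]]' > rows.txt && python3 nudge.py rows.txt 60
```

```text
refused: ROWS must be a list of objects with named fields. Nothing was moved.
```

Refused on format, not on reach. It needs a list of objects with named fields.

```bash
echo '[{"turn":-0.0811, "finger_gap":0.04}, {"turn":-0.0811, "finger_gap":0.04}, {"finger_gap":0.04}]' > rows.txt && python3 nudge.py rows.txt 60; echo '[{"dx":-0.6, "dy":-0.46, "finger_gap":0.04}, {"dx":-0.6, "dy":-0.46, "finger_gap":0.04}, {"dx":-0.6, "dy":-0.46, "finger_gap":0.04}, {"dx":-0.6, "dy":-0.46, "finger_gap":0.04}, {"dx":-0.6, "dy":-0.46, "finger_gap":0.04}, {"dx":-0.6, "dy":-0.46, "finger_gap":0.04}, {"dx":-0.6, "dy":-0.46, "finger_gap":0.04}, {"dx":-0.6, "dy":-0.46, "finger_gap":0.04}, {"dx":-0.6, "dy":-0.46, "finger_gap":0.04}, {"finger_gap":0.04}]' > rows.txt && python3 nudge.py rows.txt
```

```text
time_s: 0.5
position: [0.2291, 0.4999, 0.2421]
tool_rot: [[-0.985, 0.173, -0.0], [0.173, 0.985, -0.0], [0.0, -0.0, -1.0]]
ft_force: [-0.0, -0.5, -0.5]
grip_width: 0.044
gripper_force: 0.0
time_s: 1.5
position: [0.4615, 0.2463, 0.2419]
tool_rot: [[-0.983, 0.182, 0.0], [0.182, 0.983, -0.001], [-0.0, -0.001, -1.0]]
ft_force: [0.5, 0.4, -0.3]
grip_width: 0.0401
gripper_force: 0.0
```

In the tool's units: 0.04 m is 0.8, 0.03 m is 0.6.

```bash
echo '[{"dx":-0.2, "dy":-0.24, "dz":0.6, "finger_gap":0.04}, {"dx":-0.2, "dy":-0.24, "dz":0.8, "finger_gap":0.04}, {"dz":0.8, "finger_gap":0.04}, {"dz":0.8, "finger_gap":0.04}, {"dz":0.7, "finger_gap":0.04}, {"dz":0.32, "finger_gap":0.04}, {"finger_gap":0.04}, {"finger_gap":0.04}]' > rows.txt && python3 nudge.py rows.txt
python3 - <<'E'
from h import *
s=eyes.get_image("scene");o=telemetry.observe();print(o["position"],o["ft_force"])
cv2.imwrite("pics/s1.png",cv2.resize(s["pixels"][130:370,180:440,::-1],None,fx=3,fy=2.4))
E
```

```text
time_s: 2.3
position: [0.4747, 0.2224, 0.0419]
tool_rot: [[-0.985, 0.175, 0.0], [0.175, 0.985, 0.0], [-0.0, 0.0, -1.0]]
ft_force: [0.3, -0.2, 0.6]
grip_width: 0.0401
gripper_force: 0.0
[0.47496198 0.22243848 0.04240895] [ 0.01992741 -0.1933007   0.12737648]
```

View pics/s1.png

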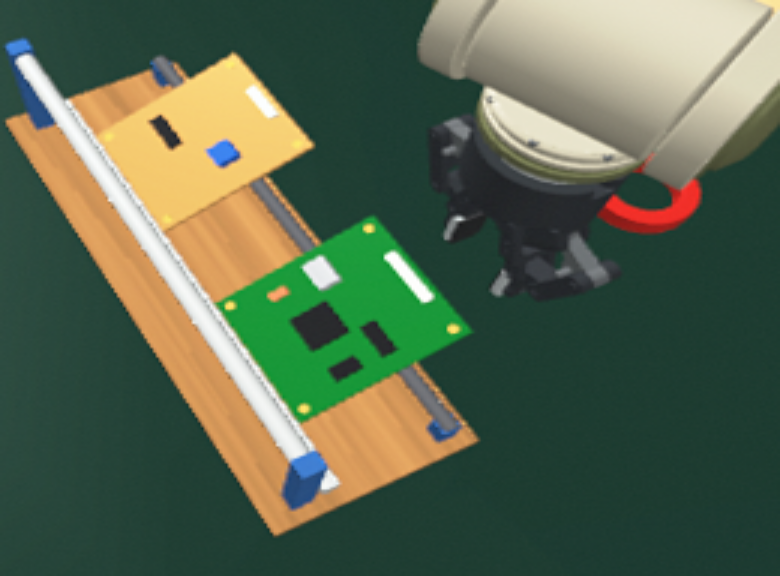

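The crop shows the open fingers just in front of the middle of the green raised edge (fingertips around crop (460–500, 230–285), edge from (375,215) to (470,330)), clear of everything. I'll approach until contact.

In the tool's units: -0.014 m is -0.28, -0.012 m is -0.24.

```bash
echo '[{"dx":-0.28, "dy":-0.02, "finger_gap":0.04}, {"dx":-0.24, "dy":-0.02, "finger_gap":0.04}, {"dx":-0.06, "finger_gap":0.04}, {"finger_gap":0.04}]' > rows.txt && python3 nudge.py rows.txt; echo '[{"dx":-0.06, "finger_gap":0.04}, {"dx":-0.04, "finger_gap":0.04}, {"finger_gap":0.04}]' > rows.txt && python3 nudge.py rows.txt
```

```text
time_s: 2.75
position: [0.5032, 0.2149, 0.0418]
tool_rot: [[-0.985, 0.175, 0.001], [0.175, 0.985, 0.0], [-0.001, 0.0, -1.0]]
ft_force: [0.2, 0.1, 0.9]
grip_width: 0.0401
gripper_force: 0.0
time_s: 3.05
position: [0.5077, 0.2142, 0.0413]
tool_rot: [[-0.985, 0.174, -0.0], [0.174, 0.985, 0.0], [0.0, -0.0, -1.0]]
ft_force: [0.0, 0.2, 1.1]
grip_width: 0.04
gripper_force: 0.0
```

```bash
for i in 1; do echo '[{"dx":-0.04, "finger_gap":0.04}, {"finger_gap":0.04}]' > rows.txt && python3 nudge.py rows.txt|grep -E 'pos|ft'; echo '[{"dx":-0.04, "finger_gap":0.04}, {"finger_gap":0.04}]' > rows.txt && python3 nudge.py rows.txt|grep -E 'pos|ft';  echo '[{"dx":-0.04, "finger_gap":0.04}, {"finger_gap":0.04}]' > rows.txt && python3 nudge.py rows.txt|grep -E 'pos|ft'; done
python3 - <<'E'
from h import *
for n,c in(("scene",np.s_[180:320,220:380]),("top",np.s_[110:240,90:240])):
    s=eyes.get_image(n)
    cv2.imwrite(f"pics/{n}2.png",cv2.resize(s["pixels"][c][:,:,::-1],None,fx=4,fy=4))
E
```

```text
position: [0.5088, 0.2138, 0.0411]
ft_force: [-3.7, 0.4, 0.6]
position: [0.5091, 0.2136, 0.0408]
ft_force: [-11.6, 1.8, 5.2]
position: [0.5092, 0.2135, 0.0405]
ft_force: [-18.3, 2.9, 6.7]
```

View pics/scene2.png

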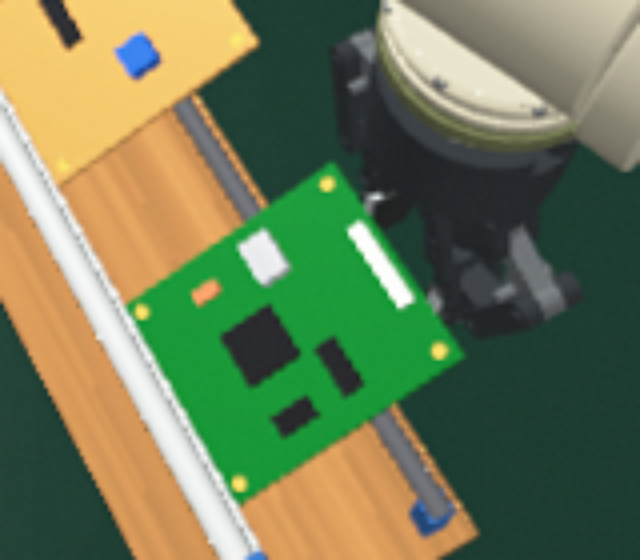

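The picture shows the fingers touching the raised edge around crop (370–440, 210–300), and the force has risen to 18 N. The low edge is braced, so I'll follow the arc upwards now.

In the tool's units: -0.004 m is -0.08, -0.002 m is -0.04.

```bash
echo '[{"dz":-0.08, "finger_gap":0.04}, {"dx":-0.02, "dz":-0.08, "finger_gap":0.04}, {"dx":-0.04, "dz":-0.08, "finger_gap":0.04}, {"finger_gap":0.04}]' > rows.txt && python3 nudge.py rows.txt|grep -E 'time|pos|ft';  python3 - <<'E'
from h import *
s,t=eyes.get_image("scene"),eyes.get_image("top")
print(quad(s["pixels"],"green"),quad(t["pixels"],"green"))
E
```

```text
time_s: 4.15
position: [0.515, 0.2127, 0.0536]
ft_force: [-9.1, 0.7, 5.0]
[(3699.0, array([[302., 220.],
       [333., 269.],
       [278., 303.],
       [254., 254.]]))] [(2031.0, array([[147., 140.],
       [198., 150.],
       [184., 203.],
       [167., 199.],
       [142., 156.]]))]
```

Run:
```python
from h import *
s,t=eyes.get_image("scene"),eyes.get_image("top")
for X in((.5109,.1635,.0541),(.5276,.2618,.0509)):
    X=np.array(X)
    for d in((0,0,0),(.004,-.001,0),(.006,-.001,.0107)): print(d,proj(s,X+d),proj(t,X+d))
```

```text
(0, 0, 0) [304.25158728 220.03421446] [184.52404757 207.50588407]
(0.004, -0.001, 0) [302.1583384  220.89641382] [185.18316936 205.16095507]
(0.006, -0.001, 0.0107) [301.95808423 218.72340203] [184.15121785 204.10157411]
(0, 0, 0) [336.97553153 268.92194858] [127.57774648 196.35382984]
(0.004, -0.001, 0) [334.77620899 269.91188663] [128.24787481 194.02477081]
(0.006, -0.001, 0.0107) [335.09892224 268.3882271 ] [126.29187828 192.78948383]
```

In the tool's units: -0.003 m is -0.06.

```bash
echo '[{"dx":-0.06, "dz":-0.06, "finger_gap":0.04}, {"dx":-0.06, "dz":-0.06, "finger_gap":0.04}, {"finger_gap":0.04}]' > rows.txt && python3 nudge.py rows.txt|grep -E 'time|pos|ft';  python3 - <<'E'
from h import *
s,t=eyes.get_image("scene"),eyes.get_image("top")
print(quad(s["pixels"],"green"),quad(t["pixels"],"green"))
cv2.imwrite("pics/s3.png",cv2.resize(s["pixels"][180:320,220:380][:,:,::-1],None,fx=4,fy=4))
E
```

```text
time_s: 4.65
position: [0.5189, 0.212, 0.0594]
ft_force: [-17.8, 2.8, 10.8]
[(3657.5, array([[301., 219.],
       [331., 269.],
       [278., 303.],
       [254., 254.]]))] [(1672.0, array([[147., 140.],
       [198., 150.],
       [185., 200.],
       [167., 197.]]))]
```

View pics/s3.png

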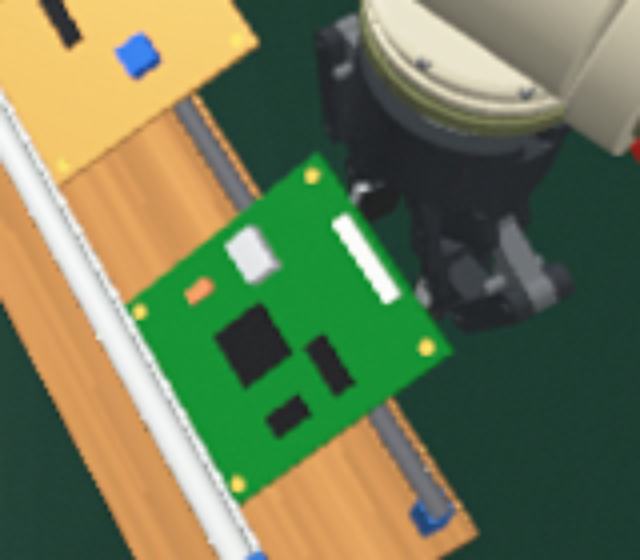

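The crop shows the low edge unmoved and the raised edge nearer the fence (corners (318,155) and (450,350)), so the board is turning. The force runs along the board, so I need more lift and less push.

In the tool's units: -0.004 m is -0.08, -0.003 m is -0.06.

```bash
echo '[{"dz":-0.06, "finger_gap":0.04}, {"dx":-0.04, "dz":-0.08, "finger_gap":0.04}, {"dx":-0.06, "dz":-0.08, "finger_gap":0.04}, {"finger_gap":0.04}]' > rows.txt && python3 nudge.py rows.txt|grep -E 'time|pos|ft';  python3 - <<'E'
from h import *
s,t=eyes.get_image("scene"),eyes.get_image("top")
print(quad(s["pixels"],"green"),quad(t["pixels"],"green"))
E
```

```text
time_s: 5.15
position: [0.527, 0.2107, 0.071]
ft_force: [-6.5, 0.4, 4.4]
[(3536.0, array([[297., 218.],
       [328., 269.],
       [278., 303.],
       [254., 254.]]))] []
```

In the tool's units: -0.005 m is -0.1, -0.004 m is -0.08.

```bash
echo '[{"dx":-0.08, "dz":-0.1, "finger_gap":0.04}, {"dx":-0.08, "dz":-0.1, "finger_gap":0.04}, {"dx":-0.08, "dz":-0.08, "finger_gap":0.04}, {"dx":-0.08, "dz":-0.08, "finger_gap":0.04}, {"finger_gap":0.04}]' > rows.txt && python3 nudge.py rows.txt|grep -E 'time|pos|ft'; echo '[{"dx":-0.08, "dz":-0.08, "finger_gap":0.04}, {"dx":-0.1, "dz":-0.08, "finger_gap":0.04}, {"dx":-0.1, "dz":-0.08, "finger_gap":0.04}, {"finger_gap":0.04}]' > rows.txt && python3 nudge.py rows.txt|grep -E 'time|pos|ft';  python3 - <<'E'
from h import *
s,t=eyes.get_image("scene"),eyes.get_image("top")
print(quad(s["pixels"],"green"),quad(t["pixels"],"green"))
cv2.imwrite("pics/s4.png",cv2.resize(s["pixels"][150:320,200:380][:,:,::-1],None,fx=3.5,fy=3.5))
E
```

```text
time_s: 5.75
position: [0.5442, 0.2077, 0.0889]
ft_force: [-0.8, -0.1, -0.6]
time_s: 6.15
position: [0.5579, 0.2053, 0.101]
ft_force: [-0.5, 1.0, 0.0]
[(2737.5, array([[282., 220.],
       [313., 272.],
       [279., 302.],
       [254., 253.]]))] []
```

View pics/s4.png

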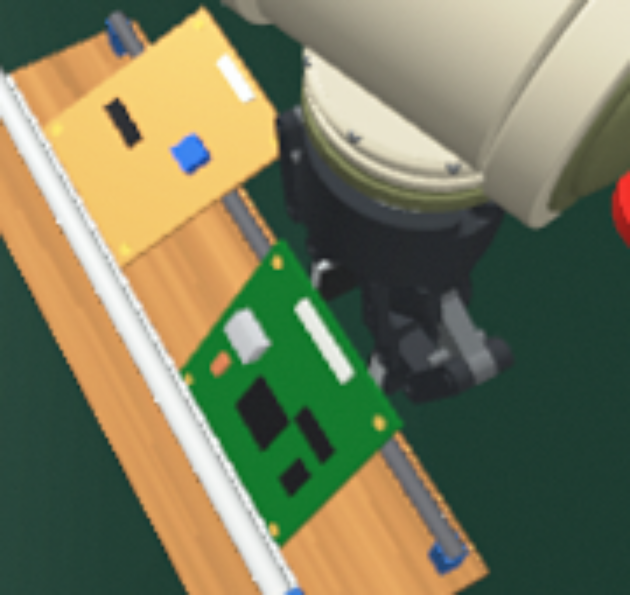

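The crop shows the board at about 60°, low edge at the rail, fingers on the middle of the raised edge, and the tan board untouched. I'll go on along the arc.

In the tool's units: -0.005 m is -0.1, -0.002 m is -0.04.

```bash
echo '[{"dx":-0.1, "dz":-0.04, "finger_gap":0.04}, {"dx":-0.1, "dz":-0.04, "finger_gap":0.04}, {"dx":-0.1, "dz":-0.04, "finger_gap":0.04}, {"dx":-0.1, "dz":-0.02, "finger_gap":0.04}, {"dx":-0.1, "dz":-0.02, "finger_gap":0.04}, {"dx":-0.1, "dz":-0.02, "finger_gap":0.04}, {"dx":-0.1, "dz":-0.02, "finger_gap":0.04}, {"finger_gap":0.04}]' > rows.txt && python3 nudge.py rows.txt|grep -E 'time|pos|ft'; echo '[{"dx":-0.08, "dz":-0.02, "finger_gap":0.04}, {"dx":-0.08, "finger_gap":0.04}, {"dx":-0.08, "finger_gap":0.04}, {"finger_gap":0.04}]' > rows.txt && python3 nudge.py rows.txt|grep -E 'time|pos|ft';  python3 - <<'E'
from h import *
s,t=eyes.get_image("scene"),eyes.get_image("top")
print(quad(s["pixels"],"green"))
cv2.imwrite("pics/s5.png",cv2.resize(s["pixels"][150:320,200:380][:,:,::-1],None,fx=3.5,fy=3.5))
E
```

```text
time_s: 7.05
position: [0.592, 0.1991, 0.1103]
ft_force: [0.6, -0.6, 0.4]
time_s: 7.45
position: [0.6037, 0.1971, 0.1112]
ft_force: [-1.0, -0.0, -0.0]
[]
```

View pics/s5.png

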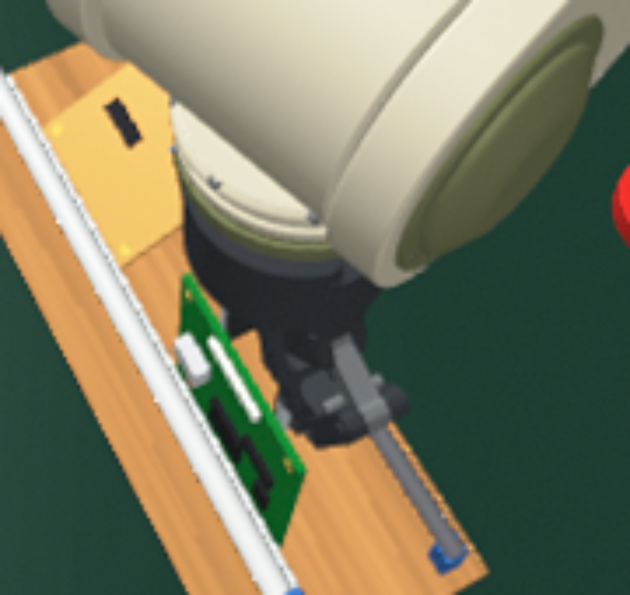

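The board is nearly upright (about 84°), top edge at crop (185,275)–(303,470), with a gap left to the white top rail. I'll carry on gently.

In the tool's units: -0.003 m is -0.06.

```bash
echo '[{"dx":-0.06, "finger_gap":0.04}, {"dx":-0.06, "finger_gap":0.04}, {"dx":-0.06, "finger_gap":0.04}, {"dx":-0.06, "finger_gap":0.04}, {"dx":-0.06, "finger_gap":0.04}, {"dx":-0.06, "finger_gap":0.04}, {"finger_gap":0.04}]' > rows.txt && python3 nudge.py rows.txt|grep -E 'time|pos|ft'; echo '[{"dx":-0.04, "finger_gap":0.04}, {"dx":-0.04, "finger_gap":0.04}, {"dx":-0.04, "finger_gap":0.04}, {"dx":-0.04, "finger_gap":0.04}, {"finger_gap":0.04}, {"finger_gap":0.04}]' > rows.txt && python3 nudge.py rows.txt|grep -E 'time|pos|ft';  python3 - <<'E'
from h import *
s,t=eyes.get_image("scene"),eyes.get_image("top")
cv2.imwrite("pics/s6.png",cv2.resize(s["pixels"][150:320,200:380][:,:,::-1],None,fx=3.5,fy=3.5))
E
```

```text
time_s: 8.25
position: [0.6213, 0.194, 0.1113]
ft_force: [-0.9, -0.2, -0.4]
time_s: 8.85
position: [0.6276, 0.193, 0.1113]
ft_force: [-6.6, 0.3, 2.4]
```

View pics/s6.png

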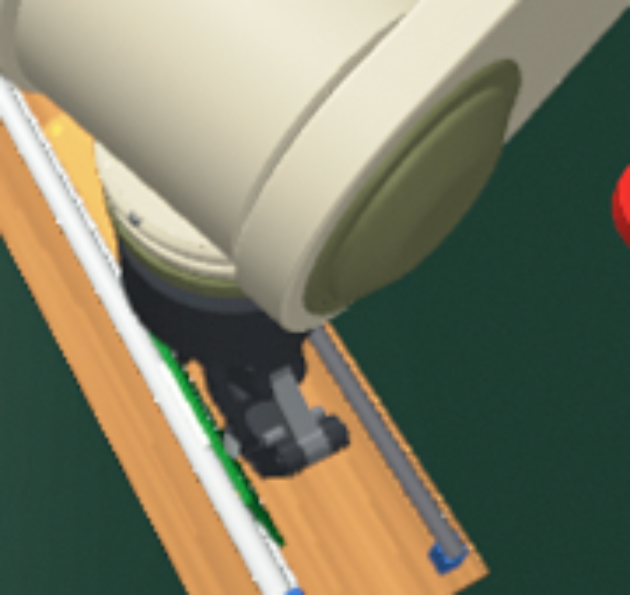

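The board now lies against the top rail (green strip along the white rail at crop (160,345)–(280,540)), and a contact force of 6.6 N confirms it. I'll back off straight, then up and away.

In the tool's units: -0.04 m is -0.8, -0.03 m is -0.6.

```bash
echo '[{"dx":0.04, "finger_gap":0.04}, {"dx":0.06, "finger_gap":0.04}, {"dx":0.08, "finger_gap":0.04}, {"dx":0.2, "finger_gap":0.04}, {"dx":0.4, "finger_gap":0.04}, {"dx":0.6, "dz":-0.2, "finger_gap":0.04}, {"dx":0.6, "dz":-0.6, "finger_gap":0.04}, {"dx":0.6, "dz":-0.8, "finger_gap":0.04}, {"dx":0.6, "dy":0.4, "dz":-0.6, "finger_gap":0.04}, {"dx":0.6, "dy":0.6, "finger_gap":0.04}]' > rows.txt && python3 nudge.py rows.txt|grep -E 'time|pos|ft'; echo '[{"dx":0.4, "dy":0.6, "finger_gap":0.04}, {"dx":0.4, "dy":0.6, "finger_gap":0.04}, {"dy":0.6, "finger_gap":0.04}, {"finger_gap":0.04}, {"finger_gap":0.04}, {"finger_gap":0.04}]' > rows.txt && python3 nudge.py rows.txt|grep -E 'time|pos|ft';  python3 - <<'E'
from h import *
s,t=eyes.get_image("scene"),eyes.get_image("top")
a=s["pixels"][130:330,160:380][:,:,::-1];b=t["pixels"][80:280,90:330][:,:,::-1]
cv2.imwrite("pics/s7.png",cv2.resize(np.hstack([a,b]),None,fx=1.7,fy=2.5))
E
```

```text
time_s: 9.95
position: [0.4511, 0.2752, 0.2257]
ft_force: [1.1, 1.3, -0.6]
time_s: 10.55
position: [0.4275, 0.3696, 0.2213]
ft_force: [0.7, -0.1, 0.3]
```

View pics/s7.png

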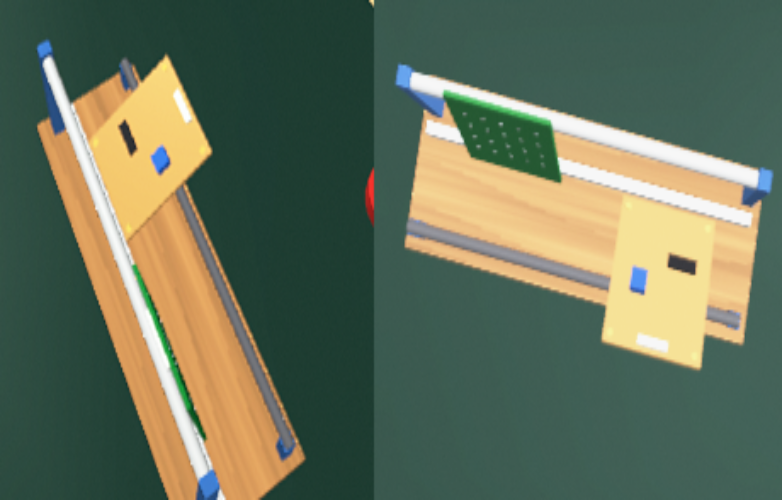

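The green board stands with its low edge at the foot rail and its top against the top rail, solder dots facing the camera (top view, crop (445–560, 92–180)). It is parallel to the fence, the tan board has not moved, and the arm is clear.

```bash
python3 -c "
from rig import env, eyes, telemetry, close_job
print(close_job())"
```

```text
the job is handed in; nothing more can be done
None
```

The green board is standing upright, leaning on the fence's top rail with its low edge at the foot rail. The tan board lies as it was, the arm is clear, and I handed the job in at about 10.7 s; no verdict was shown.

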